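Hang the rinsed cups to drain and start the drying stand

TASK

Switch on the drying stand with the large round key, then hang every rinsed cup from the mat mouth-down on the leaning pegs, tall cups on long pegs and low cups on short ones, each slid on until its floor rests on the peg's tip. When all of them hang still and are let go, press the bar-shaped timer key and then the small round start key, all the way down, one at a time and letting each spring back. Leave the jar, the bowl and the card box alone.

Things in the scene. Friction and masses are not known exactly. Their poses are not given: they have to be found in the camera images.
- stand: fixed white drying stand: plinth 220 (x) by 270 (y) by 30 mm high with six wooden pegs 34 mm thick, round-ended, in two rows along y, 100 mm apart: three short ones (82 mm long) nearer the robot, three long ones (108 mm) 105 mm behind. Each leans 20 deg: from foot to tip along (-0.342, 0, 0.94) of the stand's frame, roughly towards the robot. Origin: centre of the plinth's underside
- mat: black drip mat, 240 by 330 mm, let flush into the counter, on which the cups start, mouth-down; it and the stand may change sides. Origin at its centre, z up
- long0_tip (a point): outermost end of the left (stand's +y) long peg's rounded tip, on its axis, 108 mm from its foot on the plinth
- short0_tip (a point): outermost end of the left (stand's +y) short peg's rounded tip, on its axis, 82 mm from its foot on the plinth
- long1_tip (a point): outermost end of the middle long peg's rounded tip, on its axis, 108 mm from its foot on the plinth
- short1_tip (a point): outermost end of the middle short peg's rounded tip, on its axis, 82 mm from its foot on the plinth
- long2_tip (a point): outermost end of the right (stand's -y) long peg's rounded tip, on its axis, 108 mm from its foot on the plinth
- short2_tip (a point): outermost end of the right (stand's -y) short peg's rounded tip, on its axis, 82 mm from its foot on the plinth
- tall_a: tall handleless stoneware cup, 88 mm high, tapered: 56 mm diameter at the base, 72 mm at the mouth, wall 4 mm, base 6 mm thick, about 200 g. Origin: centre of its mouth; its z axis points from the mouth to the closed base, so up while it stands mouth-down (the base's outer face is then 88 mm above the origin). May be absent
- tall_b: tall handleless stoneware cup, 88 mm high, tapered: 56 mm diameter at the base, 72 mm at the mouth, wall 4 mm, base 6 mm thick, about 200 g. Origin: centre of its mouth; its z axis points from the mouth to the closed base, so up while it stands mouth-down (the base's outer face is then 88 mm above the origin). May be absent
- low_a: low handleless stoneware cup, 66 mm high, tapered: 56 mm diameter at the base, 72 mm at the mouth, wall 4 mm, base 6 mm thick, about 150 g. Origin: centre of its mouth; its z axis points from the mouth to the closed base, so up while it stands mouth-down (the base's outer face is then 66 mm above the origin). May be absent
- low_b: low handleless stoneware cup, 66 mm high, tapered: 56 mm diameter at the base, 72 mm at the mouth, wall 4 mm, base 6 mm thick, about 150 g. Origin: centre of its mouth; its z axis points from the mouth to the closed base, so up while it stands mouth-down (the base's outer face is then 66 mm above the origin). May be absent
- low_c: low handleless stoneware cup, 66 mm high, tapered: 56 mm diameter at the base, 72 mm at the mouth, wall 4 mm, base 6 mm thick, about 150 g. Origin: centre of its mouth; its z axis points from the mouth to the closed base, so up while it stands mouth-down (the base's outer face is then 66 mm above the origin). May be absent
- panel: fixed white panel between mat and stand, 100 by 150 by 24 mm high, with three grey spring keys side by side, 46 mm apart, in any order, each on a black block 60 by 42 mm, 8 mm high. Origin: centre of its underside
- power_top (a point): centre of the top of the large round power key, 32 mm diameter; stands 12 mm proud of its block, pressed straight down
- power (a joint): travel of the power key: 0 up, 0.006 m fully down (about 5 N); springs back when let go
- timer_top (a point): centre of the top of the bar-shaped timer key, 40 mm long (along the panel's x) by 16 mm; stands 12 mm proud of its block, pressed straight down
- timer (a joint): travel of the timer key: 0 up, 0.006 m fully down (about 5 N); springs back when let go
- start_top (a point): centre of the top of the small round start key, 18 mm diameter; stands 12 mm proud of its block, pressed straight down
- start (a joint): travel of the start key: 0 up, 0.006 m fully down (about 5 N); springs back when let go
- jar: bystander: loose glass jar with a wooden lid, 56 mm diameter, 75 mm high; leave alone
- dish: bystander: loose white bowl, 90 mm wide, 30 mm high; leave alone
- cardbox: bystander: loose wooden box of plain cards, 70 by 110 by 66 mm; leave alone
Things that resemble listed ones, but are neither listed nor needed, are in the scene too. What is shaped like the tall_b but turquoise is not meant. What is shaped like the tall_a but yellow is not meant.

How it is judged:
By the outcome, as a careful person would: the job done as asked, in the order asked, and still so for the second after the job is handed in, with the robot touching nothing.
Of tall_a, tall_b, low_a, low_b, low_c only 3 to 5 are there at a start; the rules pass over those that are not, and their reading is None.
At some moment in a run one of tall_a, tall_b, low_a, low_b, low_c may be knocked a few centimetres aside while the robot is not near it.
It also fails if it takes over 210 s, if anything falls off the work surface, if the arm or the gripper's body presses on something with over 40 N, if the wrist force passes 120 N, or if a joint passes its speed limit or range.

ROBOT

A 6-joint arm with a two-finger parallel gripper is mounted at the origin on the work surface. World frame = base frame: x ahead of the robot, y to its left, z up, the work surface at z = 0. Lengths are in m, angles in rad, forces in N, time in s.
With the tool pointing down it reaches from about 0.35 to 1 m from the base axis. Payload 7.1 kg.
Tool frame: the origin (TCP) lies between the finger pads; the fingertips stand 22 mm ahead of it and the grasp point (between the pads) lies 3 mm ahead of it; x points along the fingers, y is the direction in which the jaws open and shut, and the axes are right-handed (so a half turn about x gives the same grasp; the last joint's range is limited). The gripper opens to 85 mm and grips with 20 to 120 N. Pads are 22 mm wide; open, the fingers measure 114 mm over their backs; the gripper's body (76 mm by 85 mm) begins 54 mm behind the grasp point. The pads swing forward as they close: fully open they stand 13 mm farther back than shut.
Start: joints at [1.297, 0.423, 1.63, -0, 1.089, -0.019], TCP at [0.158, 0.605, 0.253] pointing down, gripper open.
Joint ranges: [-3, 3], [-0.9, 2.11], [0.09, 2.58], [-1.31, 4.45], [0.11, 2.69], [-2.54, 2.54]. Speed limits (rad/s): [2.39, 2.39, 3.01, 3.14, 3.14, 3.14].

INTERFACE

Orientations are given as a rotation vector (axis times angle).
In Python, from rig import manip gives the robot as it stands. The module is installed in compiled form; this text tells all that it offers. Calls block until the motion is done:
- manip.move_to(position, orientation): joint-space move of the TCP to a pose.
- manip.servo_line(position, orientation=None, rate=0.15): straight line of the TCP; orientation=None keeps the orientation; rate is the mean speed in m/s.
- manip.set_joints(angles): joint-space move.
- manip.command_gripper(opening, f_grip=None): finger opening in m; f_grip is the grip in N (None keeps the last); returns when the fingers have stopped.
- manip.hold(seconds).
- manip.solve_ik(position, orientation): joint angles nearest the present ones, or None.
- manip.camera(name): name is "scene" or "top" or "wrist"; returns a dict with "image" (480x640x3 uint8, red, green, blue), "fx", "fy", "cx", "cy" (pixels), "k1" (the pictures are not rectified: a ray, as slopes to the right and down, at radius r is drawn at 1 + k1 r^2 times it, then the intrinsics apply), "cam_to_world" (4x4, takes a point from camera to world coordinates); the wrist camera has in their place "mount" (4x4, takes a point from camera to tool coordinates, whose origin is the TCP and whose axes are the tool frame's). Camera axes: x right, y down, z forward; pixel columns grow to the right and rows downward; lengths in m; the calibration is good to about 2 mm. A picture is of the moment at which its call begins: read the wrist's pose just before it. There is no depth.
A pose or a line that the arm cannot do raises manip.IKError and nothing moves.
- manip.sign_off(): hands the job in, once; it reports no verdict.
Readings, each from a call of its own:
- manip.get_time(): time.
- manip.get_joint_positions(): joint angles.
- manip.get_joint_vel(): joint speeds.
- manip.get_tau(): joint torques, N m.
- manip.get_position(): TCP position.
- manip.get_ee_rot(): TCP orientation.
- manip.get_contact_force(): force on the tool from outside, world axes, zero at the start.
- manip.get_torque(): the same for the moment, N m.
- manip.get_width(): finger opening in m.
Only numpy, scipy, OpenCV 4.12 (cv2) and the standard library are available. Lean on these libraries where they do the work, as an engineer would, in place of code of your own. Each camera call takes 0.05 s, during which the arm holds its last target.

## Working session

There is one attempt and no reset: what is moved stays moved. The work goes in short steps, each a Python script; the robot and the scene stay as the last script left them, time stands still between calls to the robot, and variables do not carry over. Pictures are saved under pics/ and viewed, and the job is handed in when it is done.

```bash
mkdir -p pics; ls; python3 - <<'E'
from rig import manip
import cv2,json,numpy as np
for n in ("scene","top","wrist"):
    c=manip.camera(n)
    cv2.imwrite(f"pics/{n}0.png",c["image"][:,:,::-1])
    print(n,{k:(np.round(v,4).tolist() if k!="image" else 0) for k,v in c.items()})
print(manip.get_time(),manip.get_position(),manip.get_ee_rot(),manip.get_width(),manip.get_contact_force())
E
```

```text
pics
scene {'image': 0, 'fx': 445.6873, 'fy': 445.6873, 'cx': 310.2084, 'cy': 235.005, 'k1': -0.0837, 'cam_to_world': [[-0.4492, 0.5334, -0.7167, 1.2545], [0.8934, 0.2749, -0.3554, 0.3527], [0.0074, -0.7999, -0.6, 0.6659], [0.0, 0.0, 0.0, 1.0]]}
top {'image': 0, 'fx': 512.1621, 'fy': 512.1621, 'cx': 318.2062, 'cy': 241.7881, 'k1': -0.0181, 'cam_to_world': [[-0.0002, -0.9954, 0.0955, 0.4546], [-0.9998, -0.0014, -0.0173, -0.0003], [0.0174, -0.0955, -0.9953, 1.2118], [0.0, 0.0, 0.0, 1.0]]}
wrist {'image': 0, 'fx': 343.8549, 'fy': 343.8549, 'cx': 320.3303, 'cy': 239.762, 'k1': -0.0382, 'mount': [[-0.0008, -0.2849, 0.9586, -0.1208], [1.0, -0.001, 0.0006, 0.0], [0.0008, 0.9586, 0.2849, -0.0724], [0.0, 0.0, 0.0, 1.0]]}
0.15 [0.15740177 0.60445681 0.25274681] [ 0.19912918  1.56170153 -0.20092965] 0.08570804919088727 [-0.62167326  0.14171609 -0.59343706]
```

View pics/scene0.png

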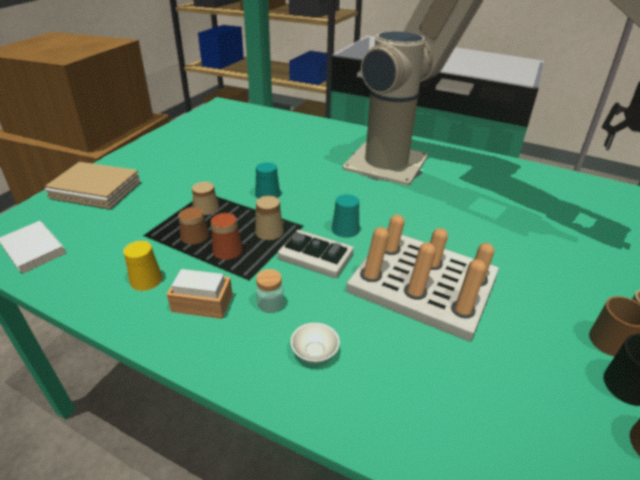

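View pics/top0.png

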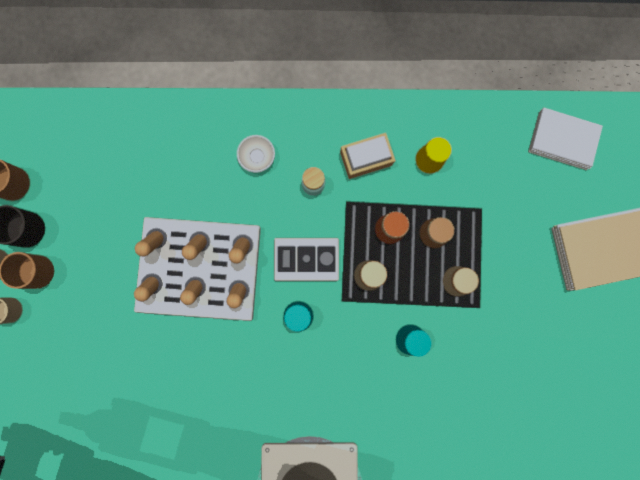

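View pics/wrist0.png

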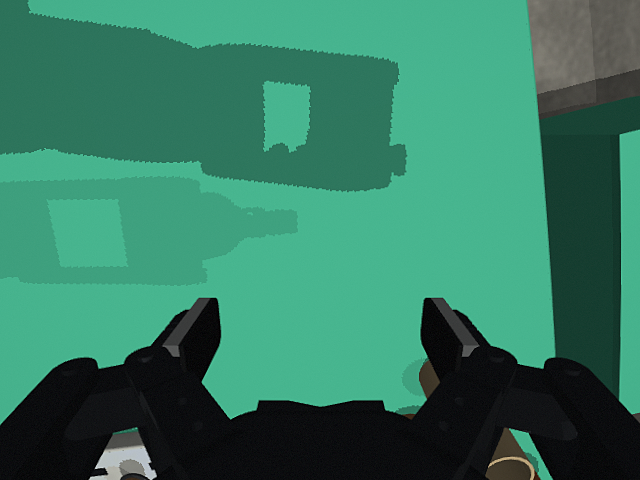

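The stand is on the left (+y), the panel is in the middle and the mat is on the right with four cups: red, brown and two tan. Turquoise and yellow decoys stand off the mat. I'll enlarge crops to measure.

```bash
cat > h.py <<'E'
import numpy as np,cv2
from scipy.spatial.transform import Rotation as R
from scipy.optimize import least_squares
def proj(c,P,T=None):
    T=c["cam_to_world"] if T is None else T
    P=np.atleast_2d(P); q=(P-T[:3,3])@T[:3,:3]
    s=q[:,:2]/q[:,2:]; s=s*(1+c["k1"]*(s**2).sum(1,keepdims=True))
    return s*[c["fx"],c["fy"]]+[c["cx"],c["cy"]]
def ray(c,uv,T=None):
    T=c["cam_to_world"] if T is None else T
    d=(np.array(uv,float)-[c["cx"],c["cy"]])/[c["fx"],c["fy"]]; s=d.copy()
    for _ in range(20): s=d/(1+c["k1"]*(s@s))
    return T[:3,3],T[:3,:3]@np.append(s,1)
def at_z(c,uv,z,T=None):
    o,d=ray(c,uv,T); return o+d*(z-o[2])/d[2]
def crop(img,x0,y0,x1,y1,k,name,step=20):
    a=cv2.resize(img[y0:y1,x0:x1,::-1],None,fx=k,fy=k,interpolation=cv2.INTER_CUBIC).copy()
    for x in range((x0//step+1)*step,x1,step):
        cv2.line(a,((x-x0)*k,0),((x-x0)*k,6),(255,0,255),1);cv2.putText(a,str(x),((x-x0)*k-10,16),0,.35,(255,0,255),1)
    for y in range((y0//step+1)*step,y1,step):
        cv2.line(a,(0,(y-y0)*k),(6,(y-y0)*k),(255,0,255),1);cv2.putText(a,str(y),(8,(y-y0)*k+4),0,.35,(255,0,255),1)
    cv2.imwrite("pics/"+name,a)
E
python3 - <<'E'
from rig import manip
from h import *
import pickle
t=manip.camera("top");s=manip.camera("scene")
pickle.dump((t,s),open("c0.pkl","wb"))
crop(t["image"],335,190,495,310,5,"t_mat.png");crop(t["image"],125,205,265,325,5,"t_stand.png")
crop(t["image"],265,230,345,290,8,"t_panel.png",10)
crop(s["image"],140,170,300,280,5,"s_mat.png");crop(s["image"],340,200,500,320,5,"s_stand.png")
E
```

```text
(no output)
```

View pics/t_mat.png

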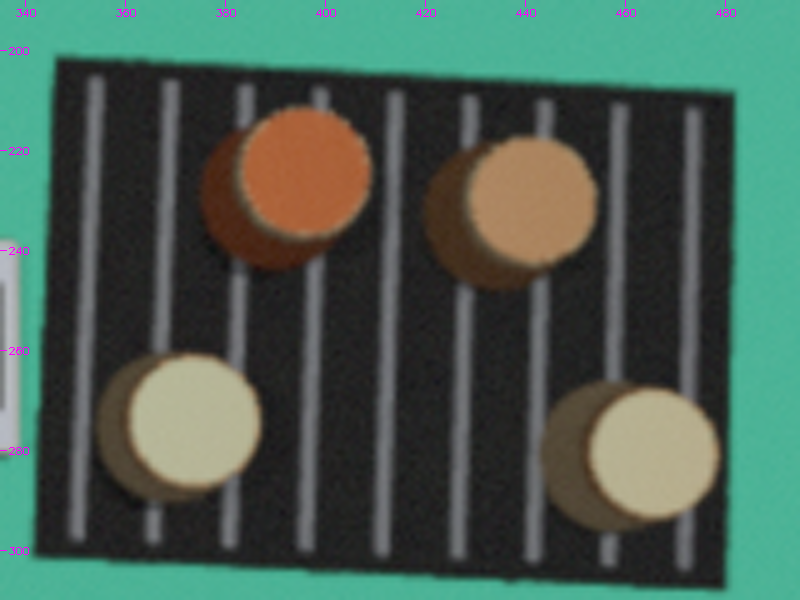

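View pics/t_stand.png

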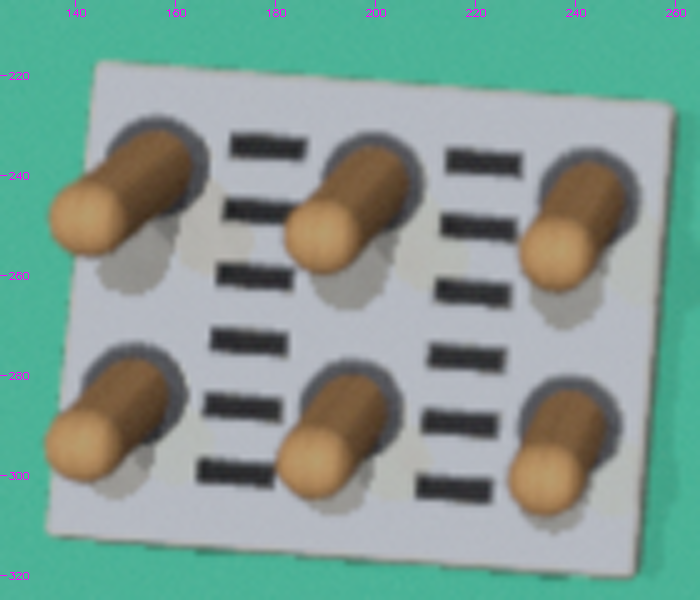

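View pics/t_panel.png

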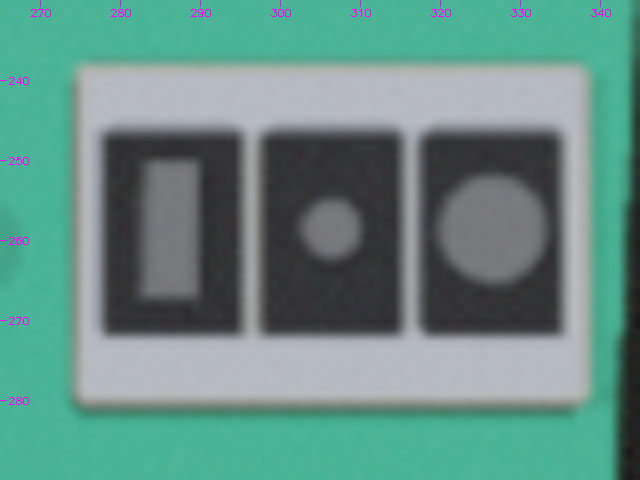

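View pics/s_mat.png

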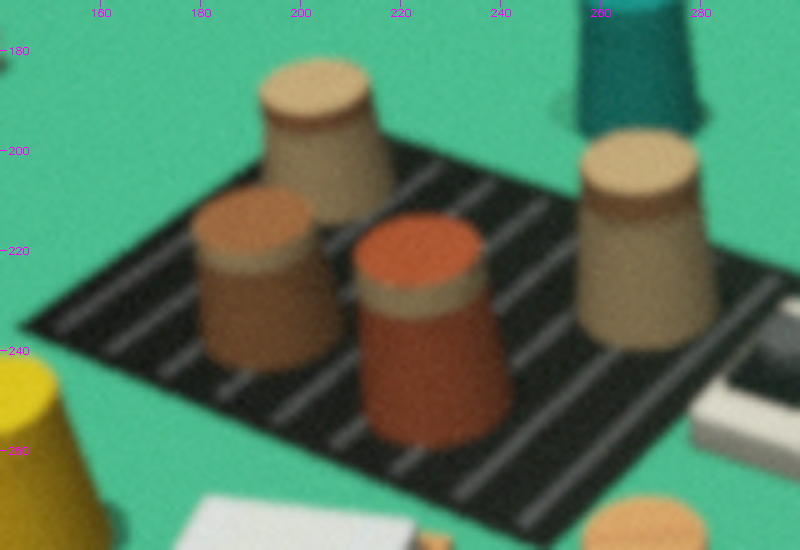

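View pics/s_stand.png

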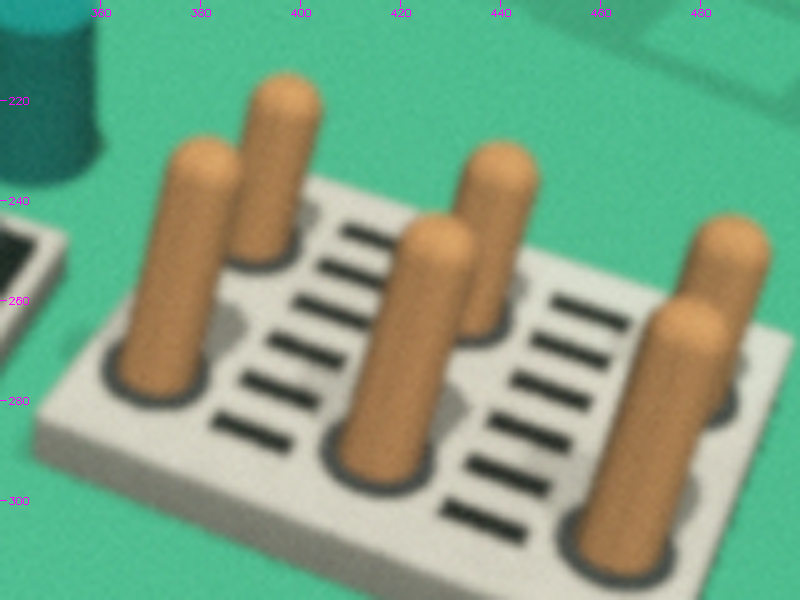

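```bash
cat > fit.py <<'E'
from h import *
import pickle
t,s=pickle.load(open("c0.pkl","rb"))
cups={"red":((396.4,224.4),(223.8,219.8)),"brown":((441.4,230.2),(190.8,213.8)),"tanL":((374,274),(267.8,202.2)),"tanR":((465.8,280.8),(203,187.6))}
for n,(a,b) in cups.items():
    f=lambda p:np.r_[proj(t,p)[0]-a,proj(s,p)[0]-b]
    r=least_squares(f,[.5,-.1,.07]);print(n,r.x.round(4),"res",r.fun.round(1))
cor_t=np.array([(144.4,217),(260,225.6),(251.6,320.4),(134.4,311.6)])
cor=np.array([(.11,.135,.03),(.11,-.135,.03),(-.11,-.135,.03),(-.11,.135,.03)])
pt=np.array([(142.2,248.6),(189.4,252.2),(236.4,255.6),(141.8,293.6),(187.6,297.4),(234.4,300.6)])
ps=np.array([(477.6,266.4),(427.4,250),(381.2,234.4),(486.4,250.4),(440.4,235.6),(397.2,222)])
ax=np.array([-.342,0,.94])
def pegs(p,d=0.017):
    dx=p[3]
    return np.array([[dx+(.0525 if i<3 else -.0525),.1*(1-i%3),.03]+ax*((.108 if i<3 else .082)-d) for i in range(6)])
def W(p,P):
    return P@R.from_euler("z",p[2]).as_matrix().T+[p[0],p[1],0]
f=lambda p:np.r_[(proj(t,W(p,cor))-cor_t).ravel(),(proj(t,W(p,pegs(p)))-pt).ravel(),(proj(s,W(p,pegs(p)))-ps).ravel()]
r=least_squares(f,[.45,.25,0,0],loss="soft_l1");print("stand",r.x.round(4));print(r.fun.round(1).reshape(-1,2).tolist() if 0 else f(r.x).round(1).reshape(-1,2).tolist())
print("tips",W(r.x,pegs(r.x,0)).round(4).tolist())
for n,uv in {"timer":(286.2,258.6),"start":(306.4,258.6),"power":(326.6,258.5)}.items(): print(n,at_z(t,uv,.044).round(4))
for n,uv in {"jar":(314,174),"turq":(298,317)}.items(): print(n,at_z(t,uv,.075).round(4))
E
python3 fit.py
```

```text
red [ 0.6009 -0.1926  0.0862] res [-0.5  0.3 -0.6 -0.1]
brown [ 0.5911 -0.2993  0.0636] res [-0.3  0.2 -0.4 -0.1]
tanL [ 0.4911 -0.1418  0.0857] res [-0.4  0.2 -0.5 -0. ]
tanR [ 0.4764 -0.3522  0.0617] res [-0.4  0.3 -0.6 -0.1]
stand [ 0.5066  0.2582 -0.0738  0.0085]
[[-1.0, -0.5], [-0.5, -0.4], [-0.3, 0.3], [-1.2, 0.3], [0.7, 0.4], [0.1, 0.3], [-0.3, 0.3], [0.0, 0.3], [0.2, -0.0], [-0.6, 0.2], [-0.6, 1.1], [-0.3, 0.5], [-0.3, 0.3], [-0.6, 0.1], [-0.6, -0.1], [-0.2, -0.5]]
tips [[0.538, 0.3562, 0.1315], [0.5306, 0.2565, 0.1315], [0.5233, 0.1567, 0.1315], [0.4422, 0.3633, 0.1071], [0.4348, 0.2636, 0.1071], [0.4274, 0.1638, 0.1071]]
timer [0.528  0.0524 0.044 ]
start [0.528  0.0063 0.044 ]
power [ 0.5283 -0.0398  0.044 ]
jar [ 0.7175 -0.0106  0.075 ]
turq [0.3975 0.0244 0.075 ]
```

Heights separate cleanly: red and left tan are tall, brown and right tan are low. The stand fits to about 1 px. Next I'll press power.

```bash
cat > act.py <<'E'
from rig import manip
from h import *
def down(yaw=0,tilt=0):
    # tilt: tool approach leans forward (+x of yawed frame)
    return (R.from_euler("z",yaw)*R.from_euler("y",np.pi/2-tilt)).as_rotvec()
def press(xy,ztop=.044,tip=.022):
    q=down()
    manip.move_to([xy[0],xy[1],ztop+tip+.04],q)
    manip.servo_line([xy[0],xy[1],ztop+tip+.006],q,rate=.1)
    manip.hold(.2); f0=manip.get_contact_force()[2]
    z=ztop+tip+.004; log=[]
    while z>ztop+tip-.012:
        manip.servo_line([xy[0],xy[1],z],q,rate=.03); manip.hold(.1)
        f=manip.get_contact_force()[2]-f0; log.append((round(z-tip,4),round(manip.get_position()[2]-tip,4),round(f,1)))
        if f>12: break
        z-=.001
    manip.hold(.2)
    manip.servo_line([xy[0],xy[1],ztop+tip+.04],q,rate=.12)
    print(log); print("t",manip.get_time())
E
python3 - <<'E'
from act import *
manip.command_gripper(0.0,40)
p=manip.get_position()
press((.528,-.0398))
E
```

```text
[(0.048, np.float64(0.0481), np.float64(-0.1)), (0.047, np.float64(0.047), np.float64(0.8)), (0.046, np.float64(0.046), np.float64(0.4)), (0.045, np.float64(0.045), np.float64(-0.5)), (0.044, np.float64(0.0441), np.float64(0.9)), (0.043, np.float64(0.043), np.float64(2.0)), (0.042, np.float64(0.0421), np.float64(1.8)), (0.041, np.float64(0.0411), np.float64(2.3)), (0.04, np.float64(0.04), np.float64(4.3)), (0.039, np.float64(0.0391), np.float64(4.0)), (0.038, np.float64(0.0381), np.float64(4.6)), (0.037, np.float64(0.0379), np.float64(14.4))]
t 9.325
```

```bash
cat >> act.py <<'E'
def snap(name,cam="top",box=None,k=1):
    c=manip.camera(cam)
    if box: crop(c["image"],*box,k,name)
    else: cv2.imwrite("pics/"+name,c["image"][:,:,::-1])
    return c
def grab(xy,tall,yaw=0,F=40):
    h=.063 if tall else .045
    q=down(yaw)
    manip.command_gripper(.085,F)
    manip.move_to([*xy,.20],q)
    manip.servo_line([*xy,h],q,rate=.15)
    w0=manip.get_width()
    manip.command_gripper(0.04,F); manip.hold(.2)
    print("width",manip.get_width(),"f",manip.get_contact_force().round(1))
    manip.servo_line([*xy,.28],q,rate=.25); manip.hold(.2)
    print("lifted w",manip.get_width(),"f",manip.get_contact_force().round(1),"t",manip.get_time())
TIPS=dict(zip(["l0","l1","l2","s0","s1","s2"],[[0.538,0.3562,0.1315],[0.5306,0.2565,0.1315],[0.5233,0.1567,0.1315],[0.4422,0.3633,0.1071],[0.4348,0.2636,0.1071],[0.4274,0.1638,0.1071]]))
YAW=-.0738
AX=R.from_euler("z",YAW).apply([-.342,0,.94])
def seat(peg,tall):
    h=.063 if tall else .045; d=.082 if tall else .060
    return np.array(TIPS[peg])+AX*(h-d)
QP=down(YAW,np.deg2rad(20))
E
python3 - <<'E'
from act import *
snap("t1.png",box=(265,190,495,310),k=3)
grab((.6009,-.1926),True)
snap("w1.png","wrist")
E
```

```text
width 0.06002961931878193 f [-1.9  1.1  5.8]
lifted w 0.06013957260959637 f [-0.1  0.2 -1.6] t 13.7917
```

View pics/w1.png

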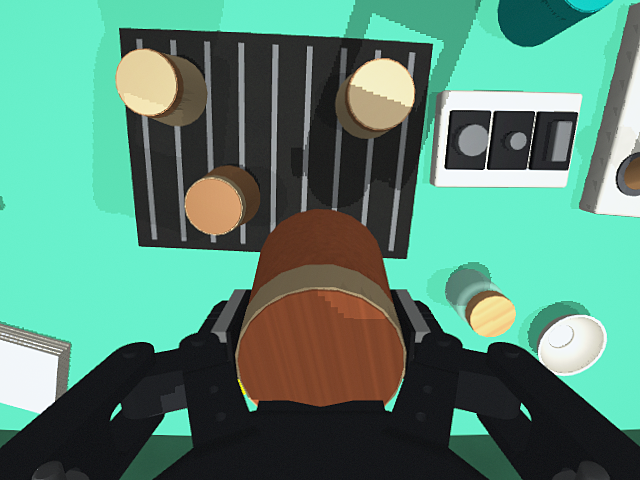

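View pics/t1.png

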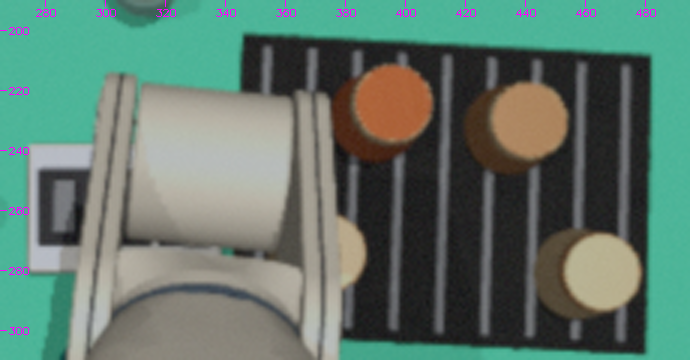

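The red cup is held upright and centred in the jaws, with its base at (320,350). The other cups haven't moved. Next I'll carry it to long0.

```bash
cat >> act.py <<'E'
def hang(peg,tall,name):
    S=seat(peg,tall)
    manip.move_to(S+AX*.125,QP)
    manip.hold(.2)
    snap(name+"_pre_s.png","scene",box=(340,120,540,270),k=4); snap(name+"_pre_t.png","top",box=(100,190,300,340),k=4)
def insert(peg,tall):
    S=seat(peg,tall)
    manip.servo_line(S+AX*.012,QP,rate=.12); manip.hold(.15)
    f0=manip.get_contact_force(); log=[]
    print("pre f",f0.round(1))
    for d in np.arange(.010,-.007,-.002):
        manip.servo_line(S+AX*d,QP,rate=.04); manip.hold(.1)
        f=manip.get_contact_force()-f0; log.append((round(d,3),f.round(1).tolist()))
        if f@AX>4 : break
    print(log,"w",manip.get_width(),"t",manip.get_time())
def release(peg,tall,op=.078):
    p=manip.get_position()
    manip.command_gripper(op); manip.hold(.2)
    manip.servo_line(p+AX*.10,QP,rate=.15)
    print("t",manip.get_time())
E
python3 - <<'E'
from act import *
hang("l0",True,"red")
print(manip.get_time())
E
```

```text
16.1667
```

View pics/red_pre_s.png

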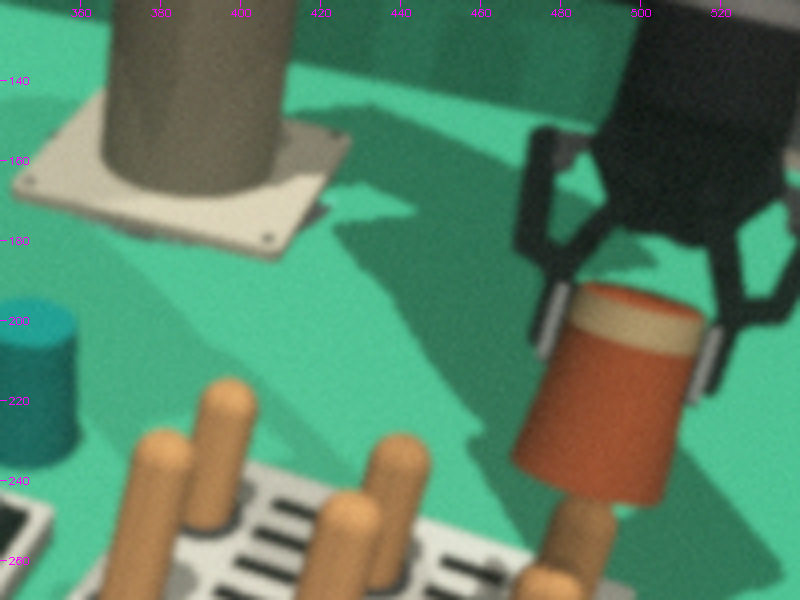

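View pics/red_pre_t.png

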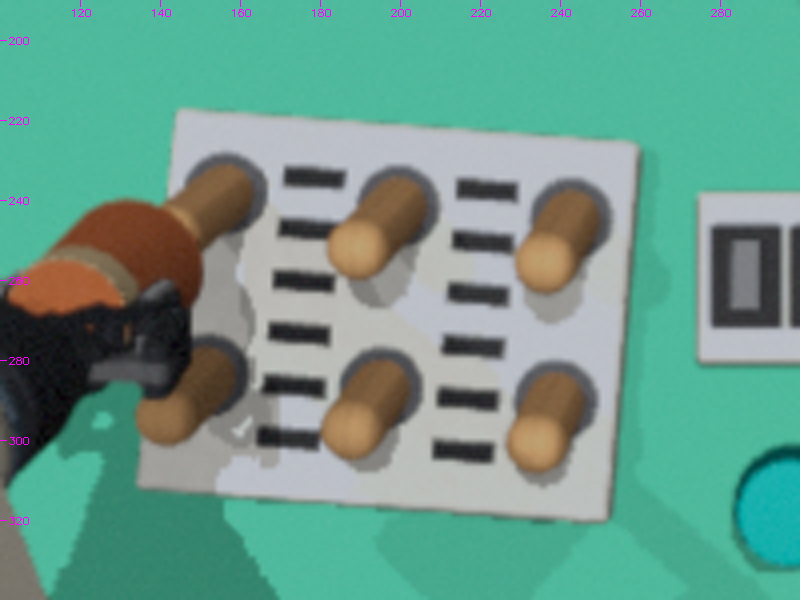

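The cup lines up with the long0 axis in both views, so I'll insert it.

```bash
python3 - <<'E'
from act import *
insert("l0",True)
snap("red_in_t.png","top",box=(100,190,300,340),k=4);snap("red_in_s.png","scene",box=(340,150,540,300),k=4)
E
```

```text
pre f [-0.2 -0.2 -2.9]
[(np.float64(0.01), [-0.0, 1.2, 0.4]), (np.float64(0.008), [0.6, -0.6, 0.3]), (np.float64(0.006), [0.5, 1.4, 0.2]), (np.float64(0.004), [-0.7, -0.3, 0.2]), (np.float64(0.002), [0.8, 0.3, 0.9]), (np.float64(0.0), [-4.2, -1.8, 9.9])] w 0.06011869129747251 t 19.5083
```

View pics/red_in_s.png

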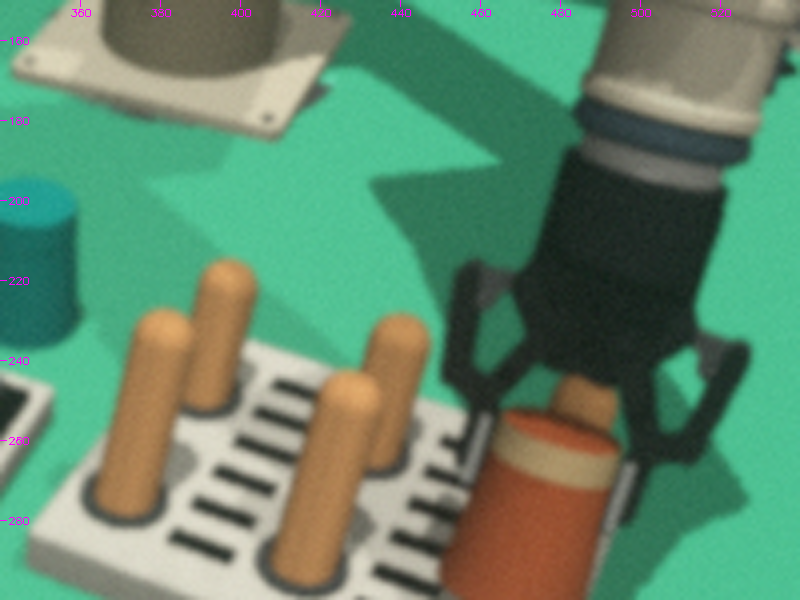

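Contact came exactly at the predicted depth, and the force was along the peg. I'll release it.

```bash
python3 - <<'E'
from act import *
release("l0",True)
manip.move_to([.45,-.05,.30],down())
snap("t2.png");snap("s2.png","scene");print(manip.get_time())
E
```

```text
t 20.9583
22.6167
```

View pics/t2.png

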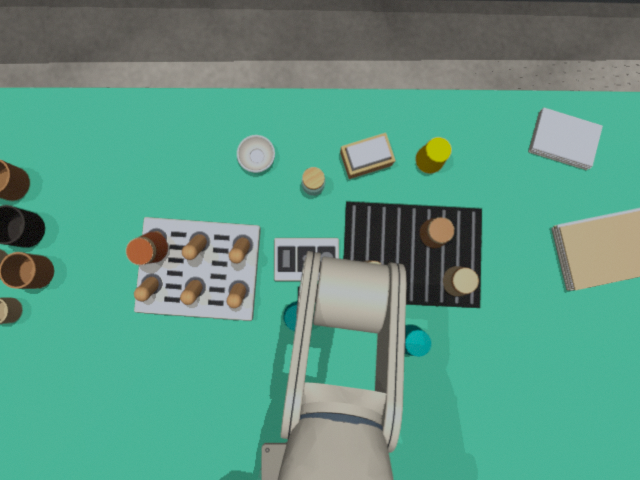

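View pics/s2.png

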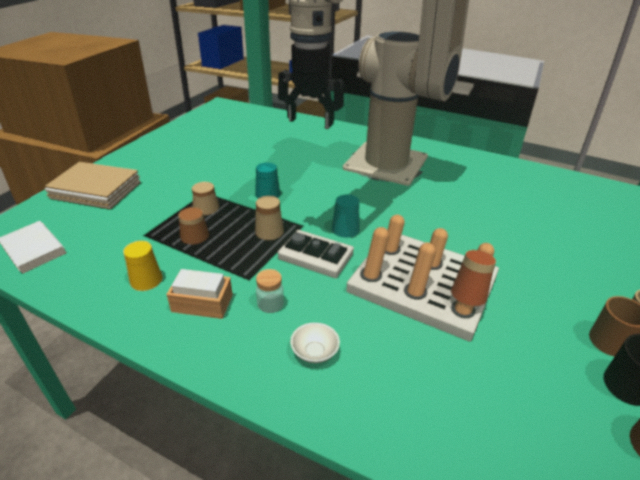

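Red hangs on long0 at scene (474,280), and the other cups haven't moved. Next is the left tan tall cup, for long2.

```bash
python3 - <<'E'
from act import *
grab((.4911,-.1418),True)
snap("w2.png","wrist")
hang("l2",True,"tanL")
E
```

```text
width 0.06338818757641028 f [-2.3  0.3 11.2]
lifted w 0.06327881058503262 f [-1.  -0.3 -2.1] t 26.3167
```

View pics/w2.png

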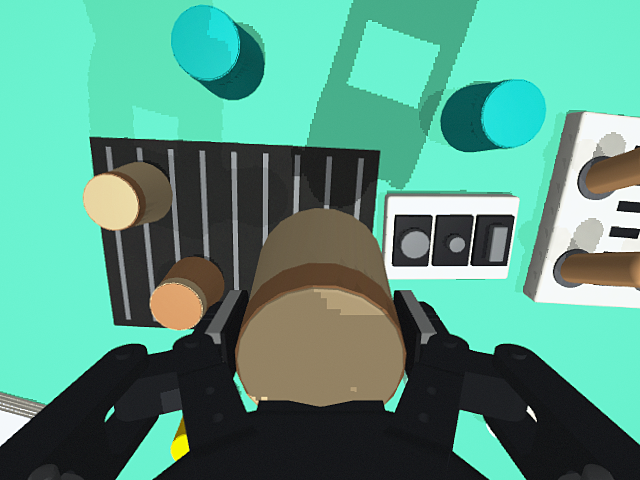

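View pics/tanL_pre_s.png

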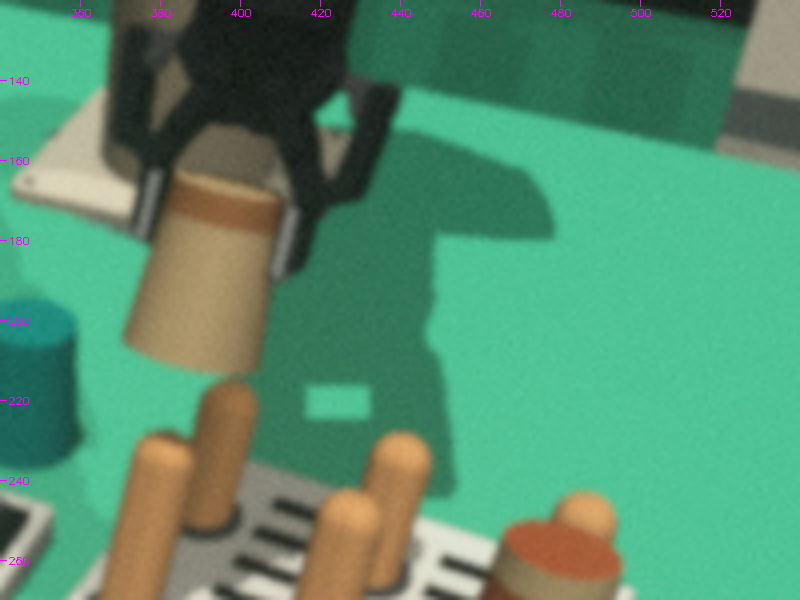

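The jaw width is 63.3 mm, against 60.0 mm for red. I'll overlay the expected cup outline to check for tilt.

```bash
cat >> act.py <<'E'
def outline(img,c,m,ax,H,x0,y0,k,col=(255,0,255)):
    ax=np.array(ax)/np.linalg.norm(ax); u=np.cross(ax,[0,1,0]);u/=np.linalg.norm(u);v=np.cross(ax,u)
    th=np.linspace(0,2*np.pi,60)
    for z,r in ((0,.036),(H,.028)):
        P=m+ax*z+r*(np.cos(th)[:,None]*u+np.sin(th)[:,None]*v)
        uv=((proj(c,P)-[x0,y0]+.5)*k).astype(np.int32)
        cv2.polylines(img,[uv],True,col,1)
def over(cam,m,ax,H,box,k,name):
    c=manip.camera(cam); crop(c["image"],*box,k,name); a=cv2.imread("pics/"+name); outline(a,c,np.array(m),ax,H,box[0],box[1],k); cv2.imwrite("pics/"+name,a)
E
python3 - <<'E'
from act import *
Rm=R.from_rotvec(manip.get_ee_rot()).as_matrix(); p=manip.get_position()
over("scene",p+Rm[:,0]*.063,-Rm[:,0],.088,(340,120,540,270),4,"ov1.png")
over("top",p+Rm[:,0]*.063,-Rm[:,0],.088,(170,190,330,310),5,"ov2.png")
E
```

```text
(no output)
```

View pics/ov1.png

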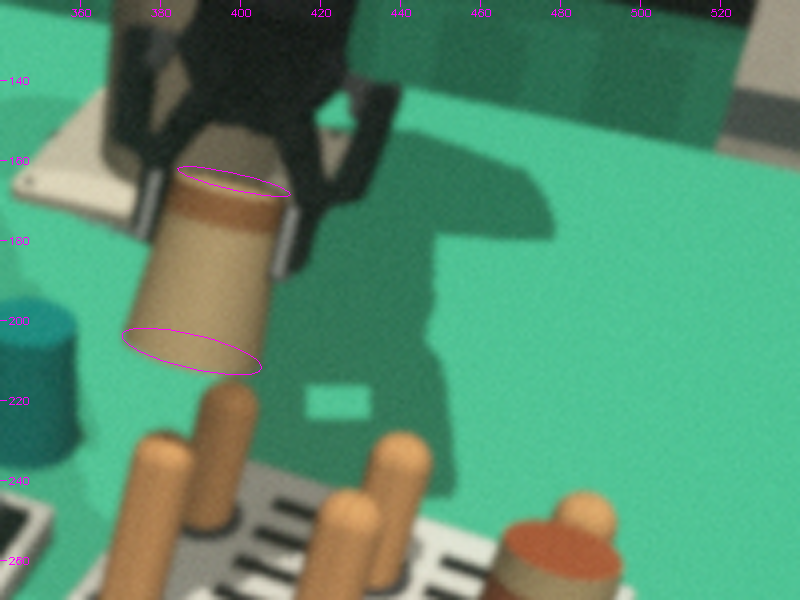

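View pics/ov2.png

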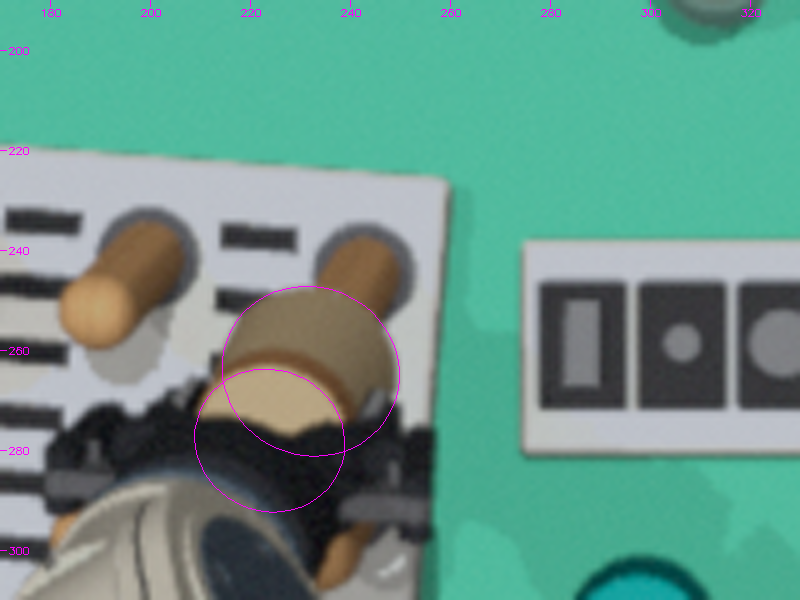

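The outline matches within 1–2 px (base tilt of only a few degrees), so I'll insert, release and check.

```bash
python3 - <<'E'
from act import *
insert("l2",True)
release("l2",True)
manip.move_to([.45,-.05,.30],down())
snap("t3.png");snap("s3.png","scene",box=(120,160,520,340),k=2);print(manip.get_time())
E
```

```text
pre f [ 0.2  0.5 -2.9]
[(np.float64(0.01), [-0.7, -0.3, 0.1]), (np.float64(0.008), [-0.5, -0.6, 1.0]), (np.float64(0.006), [-0.3, -0.1, 0.7]), (np.float64(0.004), [0.3, -0.6, 1.1]), (np.float64(0.002), [-1.1, -0.5, 1.0]), (np.float64(0.0), [-5.8, -0.7, 13.9])] w 0.06309420534971398 t 31.275
t 32.6
33.625
```

View pics/t3.png

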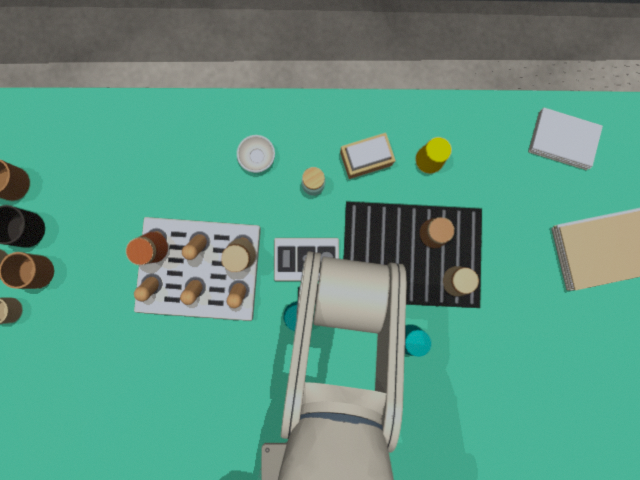

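View pics/s3.png

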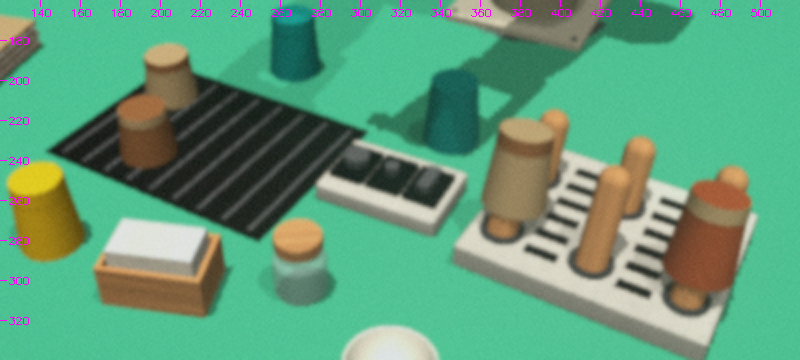

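Both tall cups hang well, and the low cups are unmoved at top (441,230) and (466,281). Next is brown, for short0.

```bash
python3 - <<'E'
from act import *
grab((.5911,-.2993),False)
snap("w3.png","wrist")
hang("s0",False,"brown")
Rm=R.from_rotvec(manip.get_ee_rot()).as_matrix(); p=manip.get_position()
over("scene",p+Rm[:,0]*.045,-Rm[:,0],.066,(380,120,580,270),4,"ov3.png")
E
```

```text
width 0.06454383825541893 f [-3.   0.9  8. ]
lifted w 0.06402307257328675 f [ 0.3  0.1 -1.3] t 38.0417
```

View pics/ov3.png

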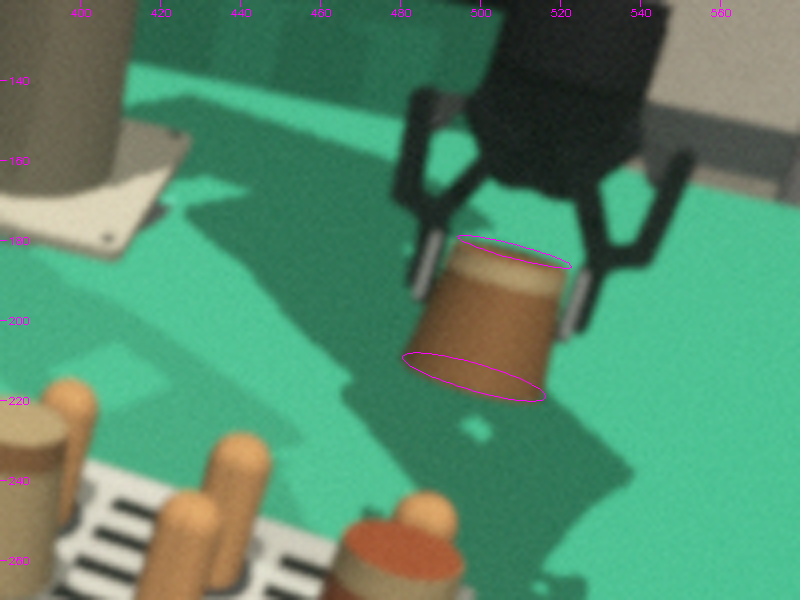

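View pics/w3.png

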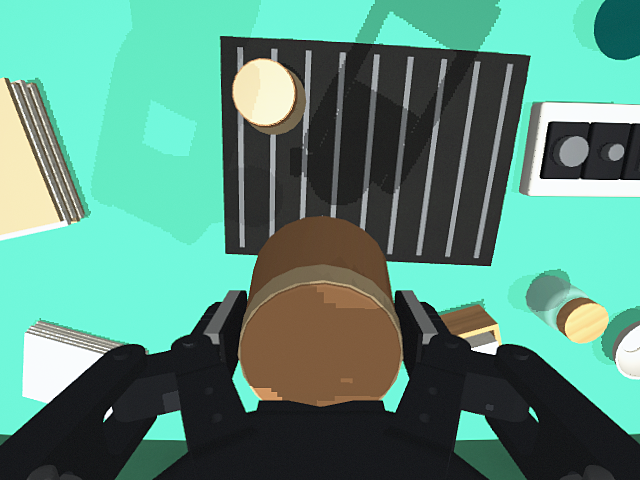

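```bash
python3 - <<'E'
from act import *
insert("s0",False)
release("s0",False)
manip.move_to([.45,-.05,.30],down())
snap("t4.png");snap("s4.png","scene",box=(120,160,520,340),k=2);print(manip.get_time())
E
```

```text
pre f [ 0.4 -0.8 -1.9]
[(np.float64(0.01), [-0.9, 0.2, 0.1]), (np.float64(0.008), [-0.7, 1.9, 0.6]), (np.float64(0.006), [0.4, 1.6, 0.9]), (np.float64(0.004), [-0.5, 0.9, 0.6]), (np.float64(0.002), [-0.6, 0.5, 0.1]), (np.float64(0.0), [-5.7, -1.2, 14.1])] w 0.06422950887262562 t 44.25
t 45.5667
47.2583
```

View pics/t4.png

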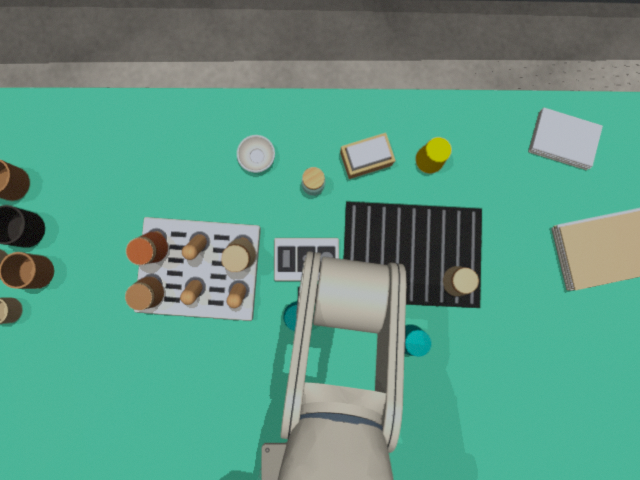

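View pics/s4.png

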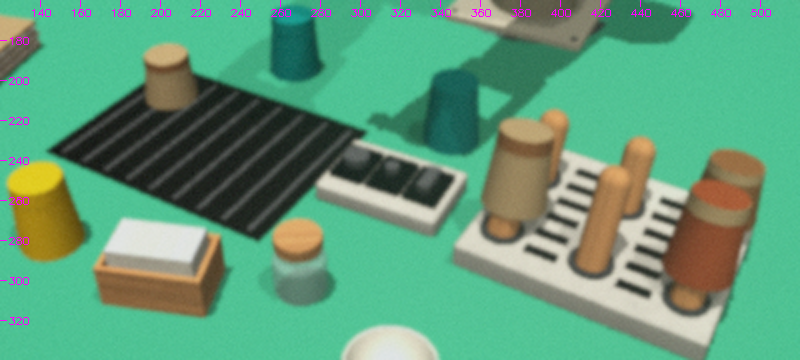

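Three are hanging and the last cup is still in place. I'll take it to short2.

```bash
python3 - <<'E'
from act import *
grab((.4764,-.3522),False)
snap("w4.png","wrist")
hang("s2",False,"tanR")
Rm=R.from_rotvec(manip.get_ee_rot()).as_matrix(); p=manip.get_position()
over("scene",p+Rm[:,0]*.045,-Rm[:,0],.066,(340,100,540,250),4,"ov4.png")
E
```

```text
width 0.06193078182834407 f [-1.8  1.5  9. ]
lifted w 0.06200695769085052 f [-0.5 -0.2 -2.5] t 51.75
```

View pics/ov4.png

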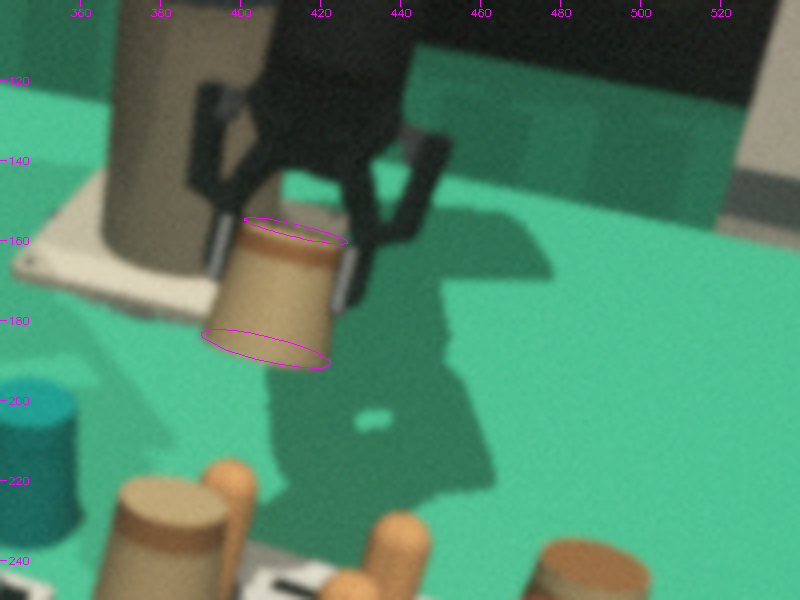

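View pics/tanR_pre_t.png

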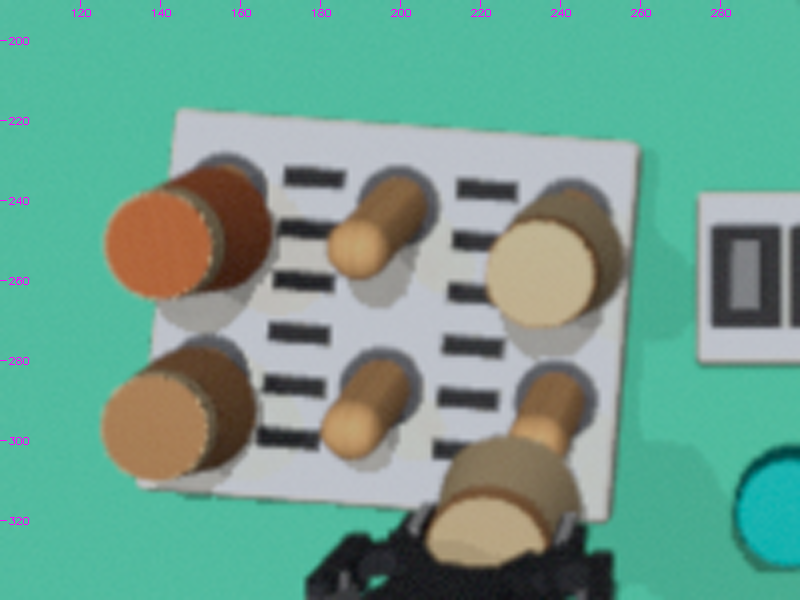

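Aligned. I'll insert, release, move away and check everything before pressing keys.

```bash
python3 - <<'E'
from act import *
insert("s2",False)
release("s2",False)
manip.move_to([.40,-.20,.30],down())
manip.hold(1)
snap("t5.png");snap("t5s.png",box=(115,200,265,330),k=5);snap("s5.png","scene",box=(120,160,520,340),k=2);print(manip.get_time())
E
```

```text
pre f [ 0.  -0.3 -2.1]
[(np.float64(0.01), [-0.2, -0.7, 0.4]), (np.float64(0.008), [0.8, 0.3, -0.0]), (np.float64(0.006), [0.6, 0.6, 0.2]), (np.float64(0.004), [0.5, 0.9, 0.1]), (np.float64(0.002), [-0.1, 0.4, 1.1]), (np.float64(0.0), [-6.3, 0.7, 14.9])] w 0.06182408188757392 t 57.4083
t 58.7333
61.3083
```

View pics/t5.png

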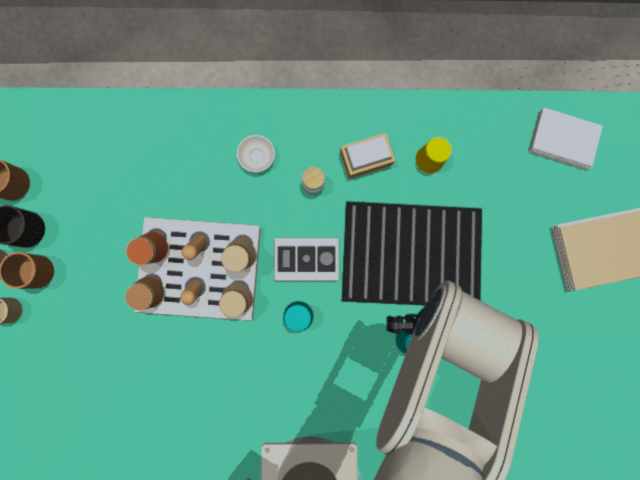

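View pics/t5s.png

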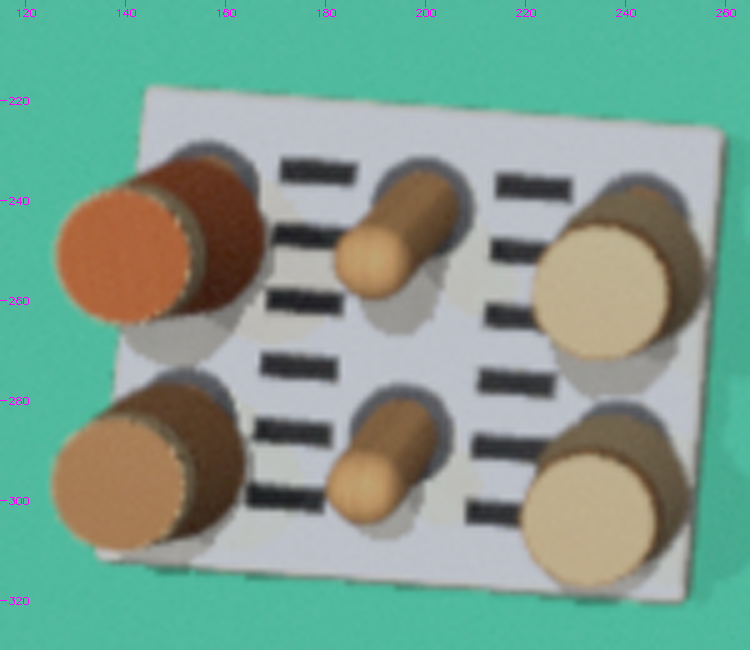

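View pics/s5.png

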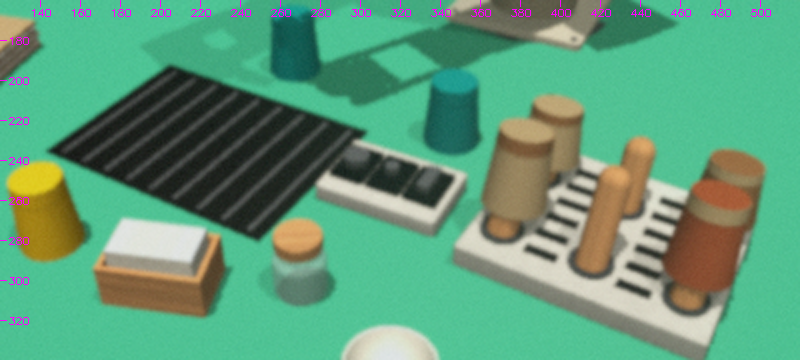

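All four cups hang still, and nothing else has moved. Now the timer key, then start.

```bash
python3 - <<'E'
from act import *
manip.command_gripper(0.0,40)
press((.528,.0524)); manip.hold(.3)
press((.528,.0063)); manip.hold(.3)
manip.move_to([.42,-.20,.30],down()); manip.hold(.5)
snap("t6s.png",box=(115,200,345,330),k=3);snap("s6.png","scene");print(manip.get_time(),manip.get_contact_force())
E
```

```text
[(0.048, np.float64(0.0481), np.float64(-0.5)), (0.047, np.float64(0.047), np.float64(-0.8)), (0.046, np.float64(0.046), np.float64(-1.4)), (0.045, np.float64(0.045), np.float64(0.6)), (0.044, np.float64(0.0441), np.float64(0.5)), (0.043, np.float64(0.043), np.float64(2.4)), (0.042, np.float64(0.0421), np.float64(1.7)), (0.041, np.float64(0.0411), np.float64(4.0)), (0.04, np.float64(0.04), np.float64(4.3)), (0.039, np.float64(0.039), np.float64(4.3)), (0.038, np.float64(0.0381), np.float64(5.6)), (0.037, np.float64(0.0379), np.float64(14.5))]
t 68.95
[(0.048, np.float64(0.0481), np.float64(0.3)), (0.047, np.float64(0.047), np.float64(0.4)), (0.046, np.float64(0.046), np.float64(-1.3)), (0.045, np.float64(0.045), np.float64(-1.3)), (0.044, np.float64(0.0441), np.float64(1.9)), (0.043, np.float64(0.0431), np.float64(2.0)), (0.042, np.float64(0.042), np.float64(1.9)), (0.041, np.float64(0.041), np.float64(2.8)), (0.04, np.float64(0.0401), np.float64(2.9)), (0.039, np.float64(0.039), np.float64(3.6)), (0.038, np.float64(0.0381), np.float64(5.2)), (0.037, np.float64(0.0379), np.float64(14.7))]
t 75.1833
77.2417 [-0.29877184  0.21559816  0.36425036]
```

View pics/t6s.png

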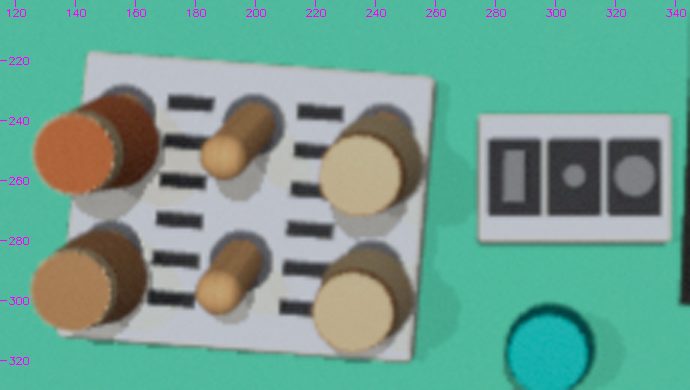

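View pics/s6.png

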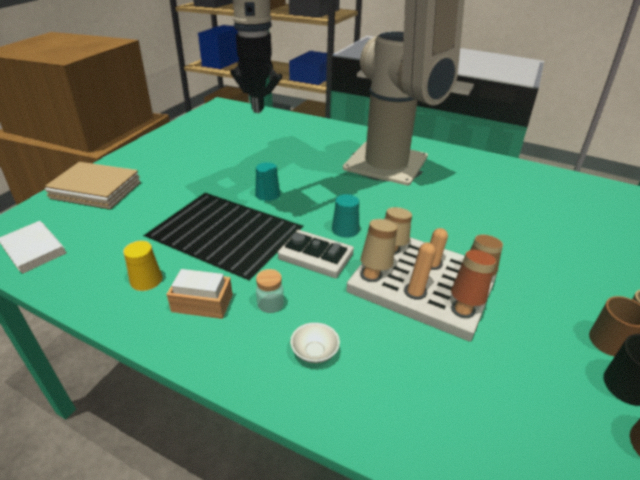

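All keys reached their stop and sprang back. The cups hang still on the stand, the jar, bowl and card box are where they began, and the arm is clear. I'll hand in the job.

```bash
python3 -c "
from rig import manip
manip.sign_off();print(manip.get_time())"
```

```text
the job is handed in; nothing more can be done
the job is handed in; nothing more can be done
```

The job is done and handed in at about 77 s of the 210 s allowed.

- **Order:** I pressed power first, hung the four cups that were on the mat, then pressed timer and start, one at a time. Each key met its stop at about 6 mm of travel with about 14.5 N on the tool.
- **Cups:** The two tall cups (red and tan) hang on the left and right long pegs. The two low cups (brown and tan) hang on the left and right short pegs. Each one met the peg tip at the predicted depth, with the force along the peg.
- **Last checks:** The final pictures show all four cups hanging still and the mat empty. The jar, bowl and card box were not moved. The arm was clear, with almost no force on the tool.
- **What disagreed:** One tall cup gripped about 3 mm wider than the other. In the camera overlay it sat within 1–2 px of where it should, so I hung it as planned. I saw no knocked cup at any point.

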